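# Show the long tube's foot to the code reader

### The arm

A 6-joint arm with a two-finger parallel gripper is mounted at the origin on the work surface. World frame = base frame: x ahead of the robot, y to its left, z up, the work surface at z = 0. Lengths are in m, angles in rad, forces in N, time in s.
With the tool pointing down it reaches from about 0.3 to 0.775 m from the base axis. Payload 14.6 kg.
Tool frame: the origin (TCP) lies at the very end of the fingers, on their centre line; the grasp point (between the pads) lies 19 mm behind it; z points along the fingers, x is the direction in which the jaws open and shut, and the axes are right-handed (so a half turn about z gives the same grasp; the last joint's range is limited). The gripper opens to 94 mm and grips with 3 to 60 N. Pads are 16 mm wide; open, the fingers measure 119 mm over their backs; the gripper's body (75 mm by 177 mm) begins 78 mm behind the grasp point.
Start: joints at [-1.213, 0.3, 1.521, -0, 1.321, -0.067], TCP at [0.227, -0.501, 0.205] pointing down, gripper open.
Joint ranges: [-3.03, 3.03], [-0.79, 2.21], [0.23, 2.52], [-1.04, 4.18], [0, 3.07], [-2.55, 2.55]. Speed limits (rad/s): [2.22, 2.22, 2.57, 3.14, 3.14, 3.14].

### API

Orientations are given as [roll, pitch, yaw] about the fixed x, y, z axes, in that order (R = Rz(yaw) Ry(pitch) Rx(roll)).
In Python, from station import ctrl gives the robot as it stands.
- The arm moves only by the shell command python3 -m inch 'ROWS' [FORCE]. ROWS is JSON, one flat list of numbers, 7 for each row, row after row: the shift along the tool's x, y, z in cm, then the turn, a rotation vector about the tool's x, y, z in rad, then the opening, from 0 (shut) to 1 (fully open). In form: [tx, ty, tz, wx, wy, wz, claw, tx, ty, tz, wx, wy, wz, claw, ...]. A call has 1 to 20 rows; each row shifts and turns the commanded pose from where the row before left it, along the tool's axes as they then stand; what a row does not reach is not made up. A row lasts 1/8 s, in which the tool goes at most 62.5 mm and 10.7 degrees, less where a joint would pass 70% of its speed; a pose out of reach is approached as far as the arm can. A call is refused whole if a number of a shift passes 6.25 or a number of a turn 0.188, either way. A call with a gripper value outside its range is refused whole. The fingers move at their own pace and stop on an object; FORCE is the grip in N (left out, the last holds). Time passes only in rows, so rows that do not move let the fingers close. It gives the time, the measured TCP pose, the force and the opening at its end, in the units of the state.
- ctrl.get_obs(): the state, without advancing time (a new reading comes with each control period).
- ctrl.camera(name): name is "scene" or "side" or "wrist"; returns (picture, depth): 480x640x3 uint8, red, green, blue; 480x640 float32, m along the optical axis (not along the pixel's ray), 0 where there is no reading.
- ctrl.camera_params(name): a dict with "vertical_fov" (degrees; the focal length in pixels is half the picture's height over the tangent of half this angle, whatever the lens; pixels are square), "cx", "cy" (the principal point, pixels), "camera_from_world" (4x4, takes a point from world to camera coordinates); the wrist camera has in their place "mount" (4x4, takes a point from camera to tool coordinates, whose origin is the TCP and whose axes are the tool frame's). Camera axes: x right, y down, z forward; pixel columns grow to the right and rows downward; lengths in m; the calibration is good to about 2 mm. The wrist camera is an equidistant fisheye: a pixel r from the principal point sees the ray r / f radians off the axis. A picture is of the moment at which its call begins: read the wrist's pose just before it. camera_params takes no time and is no camera call.
- ctrl.hand_in(): hands the job in, once; it reports no verdict.
Trained networks look in the newest picture that a camera, given by its name, has taken for a name from the list of things; names that differ only in an ending like _2 or _b are one class to them, and where a whole thing is asked for, a point or a joint stands for the part that bears it (a point fixed in the world has none). Each returns a list of dicts, best first, with "score" (0 to 1); they miss things now and then, are a little off and sometimes report something else, mostly with a low value. They report only what shows in the picture. A call takes as long as a camera call. They do not tell look-alikes from the thing itself.
- ctrl.spot_in(camera, label): "bbox" ([centre column, centre row, width, height] in pixels, round what is visible of it).
- ctrl.place_of(camera, label): "centre" ([column, row] in pixels: a listed point, or the origin of a listed thing).
The state is a dict: "time_s": time; "qpos": joint angles; "joint_vel": joint speeds; "tau": joint torques, N m; "ee_pos": TCP position; "eef_rot": TCP orientation; "force": force on the tool from outside, world axes, zero at the start; "moment": the same for the moment, N m; "grip_width": finger opening in m.
Only numpy, scipy, OpenCV 4.12 (cv2) and the standard library are available. Lean on these libraries where they do the work, as an engineer would, in place of code of your own. Each camera call takes 0.05 s, during which the arm holds its last target. There are 200 camera calls.

### The job

Draw the one long capped tube straight up out of the tube rack and present it to the code reader: slant it so that its foot points squarely at the middle of the reader's sloping window, about 25 mm off the glass, and finish holding it still there in the air. The tube is thin-walled, so grip it lightly (no more than 45 N of grip force); touch nothing against the reader, and leave the short tubes and everything else on the bench as they are.

Things in the scene. Friction and masses are not known exactly. Their poses are not given: they have to be found in the camera images.
- long_tube: the long capped tube, standing upright in a hole of the rack: 135 mm long overall, white round body 16 mm across, blue cylindrical cap 19 mm across and 24 mm long at the top, 20 to 42 g, thin-walled: to be gripped with no more than 45 N of grip force; 20 N is ample. Origin at the centre of its foot (underside), z along the tube from foot to cap. At the start the foot stands 48 mm deep in the hole, so 87 mm of the tube stand above the rack's top
- long_tube_cap (a point): middle of the long tube's cap, on its axis, 123 mm from the foot and 12 mm below the cap's top: the place to grip
- rack: grey plastic tube rack, fixed to the bench: a block 80 x 150 x 60 mm high (x, y, z of its own frame), origin at the centre of its underside, z up. Eight round holes 18.5 mm across and 48 mm deep (their floor 12 mm above the bench), in two rows of four, 32 mm apart both ways. The long tube is in any one of the five occupied holes
- short_a: short capped tube, to be left in the rack: same 16 mm body and 19 mm cap but 75 mm long, standing 27 mm above the rack's top; origin at its foot, z up to the cap
- short_b: another short tube, like short_a
- short_c: another short tube, like short_a
- short_d: another short tube, like short_a
- reader: code reader, fixed to the bench: white desktop device, base plate 150 x 110 x 24 mm high reaching from 65 mm before to 85 mm behind the origin, grey neck, and a white tilted head 100 x 100 x 44 mm, highest edge 131 mm above the bench. Origin at the bench under the head's centre; its front, which the window faces, is its own -x; z up
- reader_window (a point): centre of the reader's square 50 mm black window, about 108 mm above the bench, on the sloping upper face of the head. z is the window's outward normal: it points up and to the reader's front, 0.5 rad (29 degrees) from vertical; y is level, along the window's width
- jar: small closed jar, 44 mm across, 55 mm high, standing on the bench between rack and reader; origin under its centre; to be left alone
- beaker: glass beaker, 60 mm across, 70 mm high, on the robot's side of rack and reader; origin under its centre; to be left alone
- bottle: closed amber bottle, 60 mm across, 130 mm high, beyond rack and reader; origin under its centre; to be left alone
- marker: marker pen 132 mm long lying on the bench beyond rack and reader; origin under its middle; to be left alone
Things that resemble listed ones, but are neither listed nor needed, are in the scene too. What is shaped like the long_tube but green or pink is not meant.

How it is judged:
On the way:
1. the long tube is drawn out of the rack, its foot clear above the rack's top, still nearly upright (z of long_tube in the frame of rack above 0.065 m and angle between long_tube's own z axis and vertical below 0.35 rad and contact force between the fingers and long_tube above 1 N), for 0.1 s.
At the end, for the whole second after the job is handed in: The tube is held still by the fingers alone, its foot 8 to 45 mm before the reader's window and within 15 mm of its centre each way, its axis within 0.2 rad of the window's normal, cap away; nothing touches the reader; the program finishes holding (z of long_tube in the frame of reader_window between 0.008 and 0.045 m and x of long_tube in the frame of reader_window between -0.015 and 0.015 m and y of long_tube in the frame of reader_window between -0.015 and 0.015 m and z of long_tube_cap in the frame of reader_window above 0.1 m and angle between the z axis of long_tube and the z axis of reader_window, either way round below 0.2 rad and height (world z) of long_tube above 0.1 m and contact force between the fingers and long_tube above 1 N and contact force between reader and anything else below 0.3 N and contact force between rack and long_tube below 0.1 N and linear speed of long_tube below 0.02 m/s); the arm keeps its last pose, push and grip.
It fails at once if the long tube is squeezed with more than 55 N a finger, 110 N over both (contact force between the fingers and long_tube above 110 N).
It fails at once if something presses on the reader (contact force between reader and anything else above 1 N).
It fails at once if a short tube is shifted in the rack by more than 12 mm (distance of any of short_a, short_b, short_c, short_d from where it was at the start of the episode above 0.012 m).
It fails at once if a bystander on the bench is shifted by more than 20 mm (distance of any of jar, beaker, bottle, marker from where it was at the start of the episode above 0.02 m).
It also fails if it takes over 35 s, if anything falls off the work surface, if the arm or the gripper's body presses on something with over 40 N, if the wrist force passes 120 N, or if a joint passes its speed limit or range.

## Working session

There is one attempt and no reset: what is moved stays moved. The work goes in short steps, Python scripts to look and compute and a shell command to move; the robot and the scene stay as the last step left them, time stands still between calls to the robot, and variables do not carry over. Pictures are saved under pics/ and viewed, about 8 in all and at most 12, crops included, and the job is handed in when it is done.

```bash
mkdir -p pics; ls; cat > h.py <<'E'
import numpy as np, cv2
from station import ctrl
from scipy.spatial.transform import Rotation as R
def W(cam,u,v,depth,p=None):
    p=p or ctrl.camera_params(cam); f=240/np.tan(np.radians(p["vertical_fov"])/2)
    d=depth
    c=np.array([(u-p["cx"])/f*d,(v-p["cy"])/f*d,d,1.])
    return (np.linalg.inv(np.array(p["camera_from_world"]))@c)[:3]
def cloud(cam,depth):
    p=ctrl.camera_params(cam); f=240/np.tan(np.radians(p["vertical_fov"])/2)
    v,u=np.mgrid[0:480,0:640]
    c=np.stack([(u-p["cx"])/f*depth,(v-p["cy"])/f*depth,depth,np.ones_like(depth)],-1)
    return (c@np.linalg.inv(np.array(p["camera_from_world"])).T)[...,:3]
E
python3 - <<'E'
from h import *
for c in ("scene","side"):
    im,d=ctrl.camera(c); cv2.imwrite(f"pics/{c}0.png",im[...,::-1]); np.save(f"pics/{c}0.npy",d)
    P=cloud(c,d)
    for l in ("long_tube","long_tube_cap","rack","reader","reader_window","jar"):
        for m in ("place_of",):
            for r in getattr(ctrl,m)(c,l)[:3]:
                u,v=r["centre"]; 
                print(c,l,round(r["score"],2),np.round([u,v]),np.round(P[int(v),int(u)],3) if 0<=v<480 and 0<=u<640 else "")
print(ctrl.get_obs())
print(ctrl.camera_params("wrist"))
E
```

```text
pics
scene long_tube 0.81 [430. 302.] [0.623 0.195 0.077]
scene long_tube 0.8 [453. 253.] [0.581 0.207 0.147]
scene long_tube 0.69 [428. 384.] [0.715 0.22  0.001]
scene long_tube_cap 0.96 [446. 258.] [0.592 0.2   0.146]
scene long_tube_cap 0.9 [521. 276.] [0.586 0.302 0.134]
scene long_tube_cap 0.81 [449. 354.] [0.72  0.225 0.132]
scene rack 0.71 [418. 307.] [0.627 0.181 0.06 ]
scene rack 0.55 [447. 259.] [0.594 0.201 0.146]
scene reader 0.75 [203. 243.] [ 0.624 -0.15   0.088]
scene reader 0.65 [429. 301.] [0.624 0.192 0.077]
scene reader_window 0.65 [191. 200.] [ 0.568 -0.188  0.11 ]
scene jar 0.67 [304. 293.] [0.643 0.013 0.05 ]
side long_tube 0.88 [294. 452.] [0.578 0.312 0.008]
side long_tube 0.88 [200. 388.] [0.706 0.231 0.005]
side long_tube 0.77 [386. 393.] [0.476 0.229 0.011]
side long_tube_cap 0.86 [182. 309.] [0.707 0.234 0.136]
side long_tube_cap 0.85 [291. 373.] [0.577 0.315 0.135]
side long_tube_cap 0.85 [378. 290.] [0.49  0.182 0.133]
side rack 0.74 [295. 366.] [0.573 0.307 0.136]
side reader 0.78 [322. 229.] [ 0.576 -0.141  0.026]
side reader_window 0.71 [330. 178.] [ 
[... 481 characters left out ...]
[ 0.22666209, -0.50112471,  0.20546457]), 'eef_rot': array([-3.14156623e+00, -2.97185626e-05, -1.14602990e+00]), 'force': array([-0.98534575, -1.04759309,  0.28303713]), 'moment': array([ 0.02661387,  0.00494645, -0.00189587]), 'grip_width': 0.09404425225783282}
{'vertical_fov': 65.70646984690485, 'cx': 317.4582562170137, 'cy': 236.49449877808345, 'mount': array([[ 9.99999463e-01, -9.06107925e-04,  5.02572219e-04,
        -2.37565769e-05],
       [ 7.26970071e-04,  9.59170101e-01,  2.82828904e-01,
        -8.23650756e-02],
       [-7.38325757e-04, -2.82828387e-01,  9.59170245e-01,
        -1.77860418e-01],
       [ 0.00000000e+00,  0.00000000e+00,  0.00000000e+00,
         1.00000000e+00]])}
```

View pics/scene0.png

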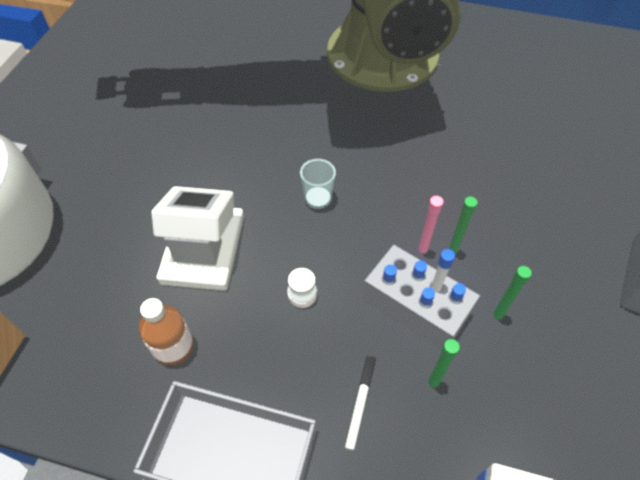

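View pics/side0.png

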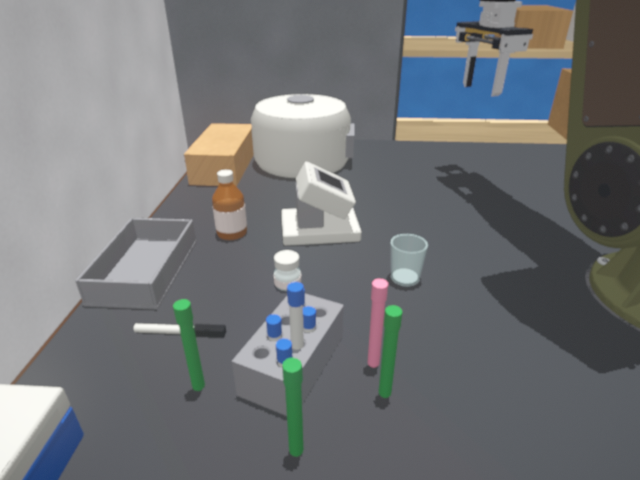

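The scene picture shows the blue-capped long tube at (446,258), with four short blue caps and green and pink decoys around the rack. The reader window is at (193,200), facing the robot. Next I'll measure the cap, the neighbours and the window plane.

```bash
python3 - <<'E'
from h import *
for c in ("scene","side"):
    im=cv2.imread(f"pics/{c}0.png"); d=np.load(f"pics/{c}0.npy"); P=cloud(c,d)
    hsv=cv2.cvtColor(im,cv2.COLOR_BGR2HSV).astype(int); H,S,V=hsv[...,0],hsv[...,1],hsv[...,2]
    def inbox(x0,x1,y0,y1,z0,z1): return (d>0)&(P[...,0]>x0)&(P[...,0]<x1)&(P[...,1]>y0)&(P[...,1]<y1)&(P[...,2]>z0)&(P[...,2]<z1)
    for nm,m,box in (("blue",(H>100)&(H<130)&(S>120),(.4,.8,.05,.4,.04,.2)),("green",(H>45)&(H<80)&(S>120),(.4,.8,.05,.4,.1,.2)),("pink",(H>150)&(S>60),(.4,.8,.05,.4,.1,.2))):
        n,L=cv2.connectedComponents((m&inbox(*box)).astype(np.uint8))
        for i in range(1,n):
            q=P[L==i]
            if len(q)>15:
                t=q[:,2].max(); a=q[q[:,2]>t-.004]
                print(c,nm,len(q),"zmax %.3f"%t,"top centre",np.round((a.min(0)+a.max(0))/2,3),"bbox",np.round(q.min(0),3),np.round(q.max(0),3))
    # window
    m=(V<80)&inbox(.5,.66,-.26,-.1,.085,.135)
    n,L,st,cen=cv2.connectedComponentsWithStats(m.astype(np.uint8)); i=1+np.argmax(st[1:,4])
    q=P[L==i]; ce=q.mean(0); n_=np.linalg.svd(q-ce)[2][2]; n_*=np.sign(n_[2])
    r=cv2.minAreaRect(np.argwhere(L==i)[:,::-1].astype(np.float32)); box=cv2.boxPoints(r)
    print(c,"window",len(q),cen[i],ce,"n",n_,"tilt",np.arccos(n_[2]),"az",np.arctan2(n_[1],n_[0]))
    # in-plane axes
    e=np.cross([0,0,1],n_);e/=np.linalg.norm(e);s=np.cross(n_,e);k=(q-ce)@np.c_[e,s]
    rr=cv2.minAreaRect(k.astype(np.float32));print("  rect in plane (centre,size,ang)",rr, "ctr",ce+rr[0][0]*e+rr[0][1]*s)
    m=inbox(.5,.8,.1,.3,.055,.064)&(S<60); q=P[m][:,:2].astype(np.float32); print(c,"rack",cv2.minAreaRect(q))
E
```

```text
scene blue 221 zmax 0.151 top centre [0.587 0.201 0.149] bbox [0.577 0.192 0.126] [0.597 0.21  0.151]
scene blue 162 zmax 0.090 top centre [0.576 0.171 0.088] bbox [0.566 0.164 0.068] [0.585 0.179 0.09 ]
scene blue 162 zmax 0.090 top centre [0.594 0.13  0.088] bbox [0.558 0.123 0.046] [0.603 0.138 0.09 ]
scene blue 179 zmax 0.090 top centre [0.599 0.23  0.088] bbox [0.588 0.222 0.068] [0.608 0.239 0.09 ]
scene blue 171 zmax 0.090 top centre [0.618 0.189 0.088] bbox [0.608 0.181 0.068] [0.627 0.197 0.09 ]
scene green 159 zmax 0.138 top centre [0.477 0.222 0.136] bbox [0.468 0.214 0.101] [0.487 0.231 0.138]
scene green 270 zmax 0.138 top centre [0.578 0.306 0.136] bbox [0.569 0.297 0.1  ] [0.588 0.315 0.138]
scene green 262 zmax 0.137 top centre [0.712 0.226 0.135] bbox [0.703 0.217 0.1  ] [0.721 0.235 0.137]
scene pink 173 zmax 0.137 top centre [0.493 0.173 0.135] bbox [0.486 0.164 0.1  ] [0.5   0.183 0.137]
scene window 262 [192.77099237 198.80534351] [ 0.56335295 -0.18559294  0.10836563] n [-0.47160479 -0.08457869  0.87774448] tilt 0.49966216585978257 az -2.964136833148702
  rect in
[... 884 characters left out ...]
] [0.484 0.231 0.137]
side green 568 zmax 0.137 top centre [0.577 0.307 0.135] bbox [0.569 0.298 0.1  ] [0.585 0.316 0.137]
side pink 433 zmax 0.137 top centre [0.488 0.172 0.135] bbox [0.479 0.163 0.1  ] [0.498 0.183 0.137]
side window 105 [330.24761905 179.95238095] [ 0.56323329 -0.18248695  0.10960505] n [-0.47106612 -0.09233898  0.87725152] tilt 0.5006900710021605 az -2.9480257031804302
  rect in plane (centre,size,ang) ((0.0005326513200998306, 0.0005729794502258301), (0.03059239871799946, 0.04080718383193016), 0.38910236954689026) ctr [ 0.56382901 -0.18291296  0.1098801 ]
side rack ((0.5952678322792053, 0.17956507205963135), (0.15221884846687317, 0.08125609159469604), 68.95469665527344)
```

```bash
python3 -m inch '[-3.5,-4.4,0,0,0,0,1,-3.5,-4.4,0,0,0,0,1,-3.5,-4.4,0,0,0,0,1,-3.5,-4.4,0,0,0,0,1,-3.5,-4.4,0,0,0,0,1,-3.5,-4.4,0,0,0,0,1,-3.5,-4.4,0,0,0,0,1,-3.5,-4.4,0,0,0,0,1,-3.5,-4.4,0,0,0,0,1,-3.5,-4.4,0,0,0,0,1,-3.5,-4.4,0,0,0,0,1,-3.5,-4.4,0,0,0,0,1,-3.5,-4.4,0,0,0,0,1,-3.5,-4.4,0,0,0,0,1]' 20
python3 -m inch '[0,0,0,0,0,-0.166,0.6,0,0,0,0,0,-0.166,0.6,0,0,0,0,0,-0.166,0.6,0,0,0,0,0,-0.166,0.6,0,0,0,0,0,-0.166,0.6,0,0,0,0,0,-0.166,0.6,0,0,0,0,0,-0.166,0.6,0,0,0,0,0,-0.166,0.6,0,0,0,0,0,0,0.6]' 20
python3 - <<'E'
from h import *
o=ctrl.get_obs(); T=R.from_euler('xyz',o["eef_rot"]).as_matrix()
print(o["ee_pos"],o["eef_rot"],o["qpos"])
im,d=ctrl.camera("wrist"); cv2.imwrite("pics/w1.png",im[...,::-1])
p=ctrl.camera_params("wrist"); f=240/np.tan(np.radians(p["vertical_fov"])/2)
v,u=np.mgrid[0:480,0:640]; du,dv=u-p["cx"],v-p["cy"]; r=np.hypot(du,dv)+1e-9; th=r/f
k=np.tan(th)*d/r; M=p["mount"]
c=np.stack([du*k,dv*k,d,np.ones_like(d)],-1)@M.T; P=c[...,:3]@T.T+o["ee_pos"]
hsv=cv2.cvtColor(im,cv2.COLOR_RGB2HSV); m=cv2.inRange(hsv,(100,120,0),(130,255,255))>0
n,L=cv2.connectedComponents((m&(P[...,2]>.06)).astype(np.uint8))
for i in range(1,n):
    q=P[L==i]
    if len(q)>40:
        a=q[q[:,2]>np.percentile(q[:,2],99)-.005]; print(len(q),"top",np.round((a.min(0)+a.max(0))/2,4),np.round(a.mean(0),4),np.round(a.max(0)-a.min(0),3))
E
```

```text
time_s: 2.45
ee_pos: [0.5866, 0.201, 0.2055]
eef_rot: [-3.141, -0.0, -1.146]
force: [-0.1, -1.1, 0.9]
grip_width: 0.0939
time_s: 3.58
ee_pos: [0.5859, 0.1992, 0.2054]
eef_rot: [-3.142, 0.0, 0.181]
force: [-0.0, -0.7, 0.3]
grip_width: 0.0564
[0.58594726 0.19922672 0.20538698] [-3.14158379e+00  1.43128474e-04  1.80999290e-01] [2.68563664e-01 4.55347156e-01 1.30887270e+00 2.17505376e-05
 1.37751460e+00 8.75601953e-02]
447 top [0.5888 0.2508 0.2329] [0.5976 0.2307 0.087 ] [0.036 0.059 0.301]
1029 top [0.5829 0.236  0.2628] [0.5859 0.202  0.1485] [0.024 0.089 0.241]
437 top [0.5975 0.2305 0.2329] [0.6157 0.1899 0.0864] [0.053 0.1   0.301]
380 top [0.5708 0.2804 0.3832] [0.5708 0.2804 0.3832] [0. 0. 0.]
```

View pics/w1.png

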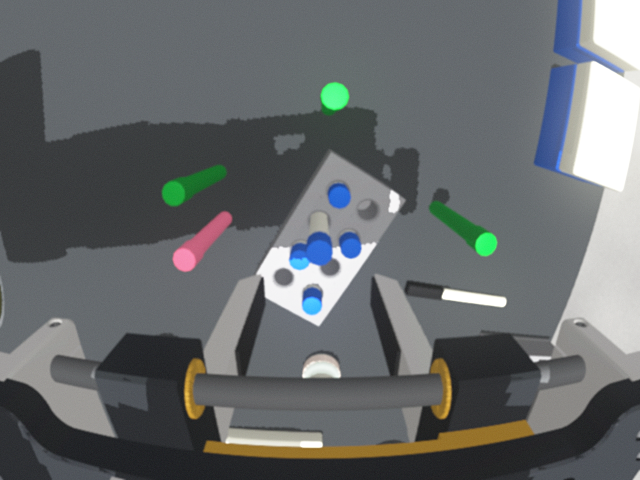

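The wrist view shows the long tube's cap at (319,248), centred between the open fingers, with nothing in their way. I'll descend to the cap, close at 20 N and lift straight up.

```bash
python3 -m inch '[0,-0.25,2,0,0,0,0.6,0,0,2,0,0,0,0.6,0,0,2,0,0,0,0.6,0,0,1.5,0,0,0,0.6,0,0,1.4,0,0,0,0.6,0,0,0,0,0,0,0.6,0,0,0,0,0,0,0,0,0,0,0,0,0,0,0,0,0,0,0,0,0,0,0,0,0,0,0,0,0,0,0,0,0,0,0,0,0,0,0,0,0,0]' 20
python3 -m inch '[0,0,-1,0,0,0,0,0,0,-1.5,0,0,0,0,0,0,-1.5,0,0,0,0,0,0,-1.5,0,0,0,0,0,0,-1.5,0,0,0,0,0,0,-1.5,0,0,0,0,0,0,-1.5,0,0,0,0,0,0,0,0,0,0,0,0,0,0,0,0,0,0]' 20
python3 - <<'E'
from h import *
o=ctrl.get_obs(); print(o["ee_pos"],o["force"],o["grip_width"])
im,d=ctrl.camera("side"); cv2.imwrite("pics/s2.png",im[200:480,150:500,::-1])
E
```

```text
time_s: 5.12
ee_pos: [0.5856, 0.2017, 0.1166]
eef_rot: [-3.142, -0.0, 0.182]
force: [-0.2, 0.2, 1.2]
grip_width: 0.0186
time_s: 6.25
ee_pos: [0.5853, 0.2016, 0.2159]
eef_rot: [3.142, 0.001, 0.182]
force: [-0.0, 0.2, -0.5]
grip_width: 0.0188
[0.58533531 0.20162145 0.21585889] [-0.00403513  0.15708339 -0.54057113] 0.018791660525939082
```

View pics/s2.png

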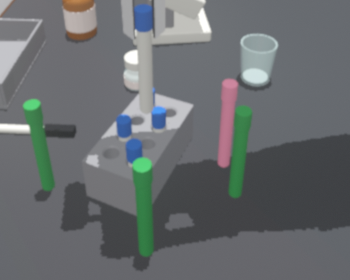

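The tube is held (opening 18.8 mm) and its foot is about 50 mm above the rack top. I'll raise it, move over to the reader and tilt 0.5 rad at a point 80 mm further off.

```bash
python3 -m inch '[0,0,-2,0,0,0,0,0,0,-2.5,0,0,0,0,0,0,-2.2,0,0,0,0,0,0,-1,0,0,0,0,-1,2,0,0,0,0,0,-2,4,0,0,0,0,0,-2.5,5,0,0,0,0,0,-2.5,5,0,0,0,0,0,-2.5,5,0,0,0,0,0,-2.5,5,0,0,0,0,0,-2.5,5,0,0,0,0,0,-2,4,0,0,0,0,0,-1.6,2.6,0,0,0,0,0,0,0,0,0,0,0,0]' 20
python3 -m inch '[0,0,0,0,0.1,0,0,0,0,0,0,0.1,0,0,0,0,0,0,0.1,0,0,0,0,0,0,0.1,0,0,0,0,0,0,0.1,0,0,0,0,0,0,0,0,0,0,0,0,0,0,0,0]' 20
cat > chk.py <<'E'
from h import *
import sys
o=ctrl.get_obs(); T=R.from_euler('xyz',o["eef_rot"]).as_matrix(); tcp=o["ee_pos"]
n=np.array([-.471,-.088,.878]);n/=np.linalg.norm(n); wc=np.array([.5635,-.184,.109])
print("tool z",T[:,2],"vs",-n,"q",np.round(o["qpos"],2),o["grip_width"],o["force"])
g=tcp-.019*T[:,2]
for k in ("scene","side"):
    im,d=ctrl.camera(k); P=cloud(k,d); cv2.imwrite(f"pics/{sys.argv[1]}_{k}.png",im[...,::-1])
    s=(P-g)@T[:,2]; lat=P-g-s[...,None]*T[:,2]; 
    m=(d>0)&(s>.025)&(s<.14)&(np.linalg.norm(lat,axis=-1)<.025); q=P[m]
    if len(q)<30: print(k,"few",len(q)); continue
    c=q.mean(0); a=np.linalg.svd(q-c)[2][0]; a*=-np.sign(a[2]); 
    foot=np.percentile((q-g)@T[:,2],99.5)
    print(k,len(q),"tube axis (cap->foot)",np.round(a,3),"angle to -n %.3f"%np.arccos(-a@n),"foot dist from grasp %.4f"%foot,"lat of surface",np.round((c-g)@T[:,:2],4))
F=g+.123*T[:,2]; e=np.cross([0,0,1],n);e/=np.linalg.norm(e)
r=F-wc; print("tcp",tcp,"foot est",F,"off n %.4f lvl %.4f slope %.4f"%(r@n,r@e,r@np.cross(e,n)))
t=wc+.129*n; print("to goal in tool cm",(t-tcp)@T*100)
print("turn needed",R.align_vectors([T.T@-n],[[0,0,1]])[0].as_rotvec())
E
python3 chk.py a
```

```text
time_s: 8.05
ee_pos: [0.4649, -0.204, 0.2926]
eef_rot: [-3.141, 0.001, 0.179]
force: [0.3, -0.6, -0.2]
grip_width: 0.0184
time_s: 8.93
ee_pos: [0.466, -0.2023, 0.2935]
eef_rot: [-3.141, -0.498, 0.182]
force: [0.9, 0.3, -0.4]
grip_width: 0.0183
tool z [ 0.46976099  0.08689971 -0.87850615] vs [ 0.47088959  0.08797937 -0.87779418] q [-0.68 -0.07  1.8   0.42  1.1  -0.99] 0.0183053092870934 [ 0.8820643   0.29094643 -0.44436734]
scene 816 tube axis (cap->foot) [ 0.473  0.088 -0.877] angle to -n 0.002 foot dist from grasp 0.1222 lat of surface [ 0.0054 -0.0016]
side 507 tube axis (cap->foot) [ 0.474  0.086 -0.876] angle to -n 0.004 foot dist from grasp 0.1208 lat of surface [ 0.0025 -0.004 ]
tcp [ 0.46600716 -0.20232956  0.29350977] foot est [ 0.5148623  -0.19329199  0.20214513] off n 0.1055 lvl 0.0002 slope -0.0012
to goal in tool cm [-0.1189747  -0.01787853  8.04843209]
turn needed [0.00085695 0.00148726 0.        ]
```

```bash
python3 -m inch '[-0.1,0,1.5,0,0,0,0,0,0,1.5,0,0,0,0,0,0,1.5,0,0,0,0,0,0,1.5,0,0,0,0,0,0,1,0,0,0,0,0,0,0.7,0,0,0,0,0,0,0.3,0,0,0,0,0,0,0,0,0,0,0,0,0,0,0,0,0,0]' 20
python3 chk.py b
python3 -c "
import cv2;a=cv2.imread('pics/b_side.png')[60:260,200:500];b=cv2.imread('pics/b_scene.png')[100:300,80:380];cv2.imwrite('pics/b.png',cv2.resize(cv2.hconcat([a,b]),(800,267)))"
```

```text
time_s: 10.15
ee_pos: [0.5026, -0.196, 0.2231]
eef_rot: [3.141, -0.5, 0.182]
force: [0.6, 0.4, -0.9]
grip_width: 0.0182
tool z [ 0.4719456   0.08646601 -0.87737733] vs [ 0.47088959  0.08797937 -0.87779418] q [-0.61  0.05  1.85  0.44  0.92 -1.01] 0.018166117198085748 [ 0.57230362  0.41831562 -0.91168438]
scene 703 tube axis (cap->foot) [ 0.475  0.084 -0.876] angle to -n 0.006 foot dist from grasp 0.1226 lat of surface [ 0.0053 -0.0015]
side 446 tube axis (cap->foot) [ 0.477  0.088 -0.875] angle to -n 0.007 foot dist from grasp 0.1216 lat of surface [ 0.0023 -0.0037]
tcp [ 0.50261288 -0.1960068   0.22313202] foot est [ 0.55169522 -0.18701434  0.13188478] off n 0.0259 lvl 0.0008 slope -0.0003
to goal in tool cm [-0.02028697 -0.06212034  0.09106712]
turn needed [ 0.00167958 -0.00087075  0.        ]
```

View pics/b.png

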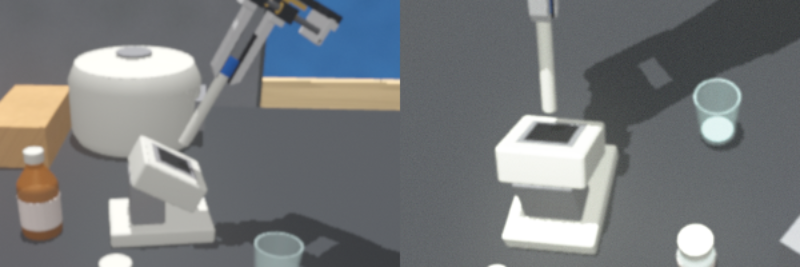

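The side crop (left) and scene crop (right) show the tube slanted square to the black window, its foot just off the glass and nothing touching. I'll hand in.

```bash
python3 -c "
from station import ctrl
print(ctrl.hand_in()); o=ctrl.get_obs(); print(o['time_s'],o['ee_pos'],o['grip_width'])"
```

```text
the job is handed in; nothing more can be done
None
the job is handed in; nothing more can be done
```

The long blue-capped tube is out of the rack and held still in front of the reader's window. I handed the job in at about 10.3 s, and no verdict is reported.

**What I did:** I gripped the tube by the cap at 20 N and drew it straight up until its foot was about 50 mm above the rack top. Then I carried it to the reader, tilted it 0.5 rad and moved it in along the window's normal.

**Last checks:**
- **Foot position:** about 26 mm off the glass and within 1 mm of the window's centre both ways. This is worked out from the arm's pose and the nominal grip point. The cameras put the foot 121–123 mm from the grip, against 123 mm nominal.
- **Tilt:** both cameras measured the tube's axis within 0.01 rad of the window's normal.
- **Contact:** the outside force on the tool was about 1 N, the same as when moving freely, and the pictures show a gap between tube and reader.
- **Grip:** the cap was still held, with the fingers 18.2 mm apart, slightly less than the 18.8 mm at lift-off.

No check failed or disagreed. I did not measure the short tubes and bystanders again after the lift. The side picture taken after the lift showed nothing disturbed around the rack. The state could not be read after the hand-in.

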